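Ready the dry bath: park the dish, hold the lid at its mark

TASK

Get the heating bath ready for loading: slide the open round steel dish across the bench, without lifting it, until it stands wholly on the round white paper pad, and leave it there. Then raise the bath's lid by its front handle bar until it is in line with the slim steel setting arm at the bath's side, and keep holding it still there: the lid falls shut by itself, so finish while still holding it. Leave the setting arm where it is set and do not disturb the other things on the bench.

Things in the scene. Friction and masses are not known exactly. Their poses are not given: they have to be found in the camera images.
- dish: the round open steel dish with straight upright walls: 100 mm outside diameter, 30 mm high, wall 4 mm, 0.2 to 0.45 kg, loose on the bench. Origin at the centre of its underside, z up. It slides with ordinary friction and stops when no longer pushed
- pad: the round white paper pad lying flat on the bench, 130 mm diameter, 1 mm thick, fixed, no obstacle to sliding. Origin at its centre
- bath: the dry-block heating bath, a white box 200 mm (its x) by 220 mm (its y) by 105 mm high with a hinged lid, fixed to the bench. Origin at the centre of its underside; its x axis points from its front (with the handle, towards the robot) to its back (the hinge), level; z up. Contact with it includes its lid and setting arm
- lid (a joint): angle of the bath's lid in rad: 0 shut and level, growing as its front edge rises, at most 1.5. Lid 200 by 220 by 12 mm, 0.3 to 0.6 kg, hinged along the bath's back top edge (axis along the bath's y); it swings freely and falls shut when not held
- lid_hinge (a point): point on the lid's hinge axis midway along it, 112 mm above the bench, 100 mm behind the bath's centre. Frame turns with the lid: x lies in the lid and points from the handle to the hinge
- lid_handle (a point): middle of the lid's handle: a round steel bar 12 mm thick and 120 mm long, parallel to the hinge, joined at both ends to the lid by arms; its axis is 245 mm from the hinge axis in the lid's mid-plane, 45 mm beyond the lid's front edge (39 mm clear gap behind the bar), 112 mm above the bench when shut, nothing under it. Frame as lid_hinge
- mark (a joint): angle of the setting arm in rad, measured like the lid's: 0 level, growing as its tip rises; between 0.45 and 0.9 at the start. Stiff, stays where set; not to be moved
- mark_tip (a point): centre of the round tip (24 mm across) of the setting arm: a thin flat bare-steel arm pivoted on the lid's hinge axis at the bath's +y side, 126 mm from the bath's middle, 13 mm clear of the edge of the lid; tip 235 mm from the hinge axis. x points from the tip to the hinge
- reagent_bottle: bystander: amber screw-capped bottle, 70 mm across, 160 high, loose; origin at the centre of its underside
- low_jar: bystander: small low white jar, 52 mm across, 55 high, standing on the near side between the dish's route and the bath, loose; origin at the centre of its underside
- flask: bystander: green glass conical flask, 80 mm across the foot, 124 high, loose; origin at the centre of its underside
- beaker: bystander: white beaker, 68 mm across, 90 high, loose; origin at the centre of its underside
- wash_bottle: bystander: white plastic bottle, 60 mm across, 130 high, loose; origin at the centre of its underside
- sample_can: bystander: metal can, 60 mm across, 70 high, loose; origin at the centre of its underside
There are look-alikes about, which are no part of the job. Leave any green look-alike of the dish alone.

How it is judged:
On the way, in this order (a step that is already met when the one before it is completed fails the run):
1. the dish stands on the pad, at rest and not touched, the lid still shut (horizontal distance between dish and pad below 0.015 m and linear speed of dish below 0.02 m/s and height (world z) of dish below 0.006 m and angle between dish's own z axis and vertical below 0.1 rad and contact force between the fingers and dish below 0.05 N and contact force between dish and bath below 0.05 N and value of joint lid below 0.1 rad), for 0.2 s.
2. the lid is held in line with the setting arm (angle between the x axis of lid_handle and the x axis of mark_tip, either way round below 0.07 rad and value of joint lid above 0.3 rad and velocity of joint lid between -0.06 and 0.06 rad/s and contact force between the fingers and bath above 0.5 N), for 0.3 s.
At the end, for the whole second after the job is handed in: The dish stands flat and at rest on the pad, its centre within 15 mm of the pad's centre (so wholly on it), not touched by the robot; the lid is still, within 0.07 rad (4 degrees) of the setting arm's angle, and the fingers are in contact with it, holding it up (all of step 2 and horizontal distance between dish and pad below 0.015 m and linear speed of dish below 0.02 m/s and height (world z) of dish below 0.006 m and angle between dish's own z axis and vertical below 0.1 rad and contact force between the fingers and dish below 0.05 N and contact force between dish and bath below 0.05 N); the arm keeps its last pose, push and grip.
It fails at once if the dish is lifted off the bench or tipped (height (world z) of dish above 0.02 m or angle between dish's own z axis and vertical above 0.35 rad).
It fails at once if the setting arm is moved (its tip by more than 12 mm) (distance of mark_tip from where it was at the start of the episode above 0.012 m).
It fails at once if a bystander is pushed more than 40 mm or knocked over (distance of any of reagent_bottle, low_jar, flask, beaker, wash_bottle, sample_can from where it was at the start of the episode above 0.04 m or angle between any of reagent_bottle, low_jar, flask, beaker, wash_bottle, sample_can's own z axis and vertical above 0.5 rad).
It also fails if it takes over 58 s, if anything falls off the work surface, if the arm or the gripper's body presses on something with over 40 N, if the wrist force passes 120 N, or if a joint passes its speed limit or range.

ROBOT

A 6-joint arm with a two-finger parallel gripper is mounted at the origin on the work surface. World frame = base frame: x ahead of the robot, y to its left, z up, the work surface at z = 0. Lengths are in m, angles in rad, forces in N, time in s.
With the tool pointing down it reaches from about 0.35 to 0.975 m from the base axis. Payload 4.9 kg.
Tool frame: the origin (TCP) lies on the front face of the gripper's body, between the roots of the fingers; the fingertips stand ctrl.tip_extent ahead of it and the grasp point (between the pads) lies 54 mm ahead of it (ctrl.tip_extent is the distance from the TCP to the fingertips, in m); z points along the fingers, y is the line along which they close (so a half turn about z gives the same grasp; the last joint's range is limited). The gripper opens to 85 mm and grips with 20 to 120 N. Pads are 22 mm wide; open, the fingers measure 114 mm over their backs; the gripper's body (76 mm by 85 mm) begins 54 mm behind the grasp point. The pads swing forward as they close: fully open they stand 13 mm farther back than shut.
Start: joints at [1.052, 0.053, 1.613, -0, 1.476, -0.119], TCP at [0.243, 0.576, 0.304] pointing down, gripper open.
Joint ranges: [-3.01, 3.01], [-1.01, 2.22], [0.06, 2.58], [-1.02, 4.17], [0.09, 2.62], [-3.14, 3.14]. Speed limits (rad/s): [2.57, 2.57, 3.14, 3.14, 3.14, 3.14].

INTERFACE

Orientations are given as a rotation vector (axis times angle).
In Python, from station import ctrl gives the robot as it stands.
- The arm moves only by the tool apply_moves, never from a script. Its argument "rows" is one flat list of numbers, 6 for each row, row after row: the shift along the tool's x, y, z normalised to -1 to 1, where 1 is 0.6 m, then the turn, a rotation vector about the tool's x, y, z normalised to -1 to 1, where 1 is 90 degrees. A call has 1 to 20 rows; each row is the pose to reach, as a shift and turn from the pose commanded when the call began, along the tool's axes at that moment; what a row does not reach only later rows make up. A row lasts 1/10 s, in which the tool goes at most 50 mm and 8.59 degrees, less where a joint would pass 70% of its speed; a pose out of reach is approached as far as the arm can. A call with a number of a shift or a turn outside -1 to 1 is refused whole. A call with a gripper value outside its range is refused whole. "grip" is the opening, from 0 (shut) to 1 (fully open), set as the call begins (left out, the last holds). The fingers move at their own pace and stop on an object; "grip_force" is the grip in N (left out, the last holds). Time passes only in rows, so rows that repeat a pose let the fingers close. It gives the time, the measured TCP pose, the force, the opening and the grip force at its end, in the units of the state.
- ctrl.get_obs(): the state, without advancing time (a new reading comes with each control period).
- ctrl.get_image(name): name is "side" or "top"; returns (picture, depth): 480x640x3 uint8, blue, green, red; 480x640 float32, m along the optical axis (not along the pixel's ray), 0 where there is no reading.
- ctrl.camera_model(name): a dict with "mtx" (3x3 intrinsics, pixels), "k1" (the pictures are not rectified: a ray, as slopes to the right and down, at radius r is drawn at 1 + k1 r^2 times it, then the intrinsics apply), "R" (3x3) and "t" (3): a world point X has camera coordinates R X + t. Camera axes: x right, y down, z forward; pixel columns grow to the right and rows downward; lengths in m; the calibration is good to about 2 mm. A picture is of the moment at which its call begins. camera_model takes no time and is no camera call.
- ctrl.finish_job(): hands the job in; it is judged then, once.
The state is a dict: "t": time; "q": joint angles; "dq": joint speeds; "effort": joint torques, N m; "tool_pos": TCP position; "tool_rot": TCP orientation; "contact_force": force on the tool from outside, world axes, zero at the start; "wrist_torque": the same for the moment, N m; "opening": finger opening in m; "grip_force": force on a finger pad.
Only numpy, scipy, OpenCV 4.12 (cv2) and the standard library are available. Lean on these libraries where they do the work, as an engineer would, in place of code of your own. Each camera call takes 0.05 s, during which the arm holds its last target. There are 200 camera calls.

## Working session

There is one attempt and no reset: what is moved stays moved. The work goes in short steps, Python scripts to look and compute and a tool call to move; the robot and the scene stay as the last step left them, time stands still between calls to the robot, and variables do not carry over. Pictures are saved under pics/ and viewed, at most 10 in all, crops included, and the job is handed in when it is done.

Besides the shell and the picture viewer there is one more tool, called by a JSON object that holds its "method" and its "body". apply_moves: Moves the arm, as the interface text tells. Its arguments: {"type":"object","properties":{"rows":{"type":"array","items":{"type":"number"}},"grip":{"type":"number"},"grip_force":{"type":"number"}},"required":["rows"]}

```bash
mkdir -p pics; ls; cat > h.py <<'E'
import numpy as np, cv2
from station import ctrl
from scipy.spatial.transform import Rotation as Ro
def pts(name,uv,z=None,depth=None):
    c=ctrl.camera_model(name);M=np.array(c['mtx']);R=np.array(c['R']);t=np.array(c['t']);k=c['k1']
    uv=np.atleast_2d(np.array(uv,float))
    d=(uv-[M[0,2],M[1,2]])/[M[0,0],M[1,1]];s=d.copy()
    for _ in range(20): s=d/(1+k*(s**2).sum(1,keepdims=True))
    r=np.c_[s,np.ones(len(s))]
    o=-R.T@t; w=r@R
    if z is not None: return o+w*((z-o[2])/w[:,2])[:,None]
    return o+w*np.asarray(depth).reshape(-1,1)
def cloud(name,D):
    v,u=np.nonzero(D>0); P=pts(name,np.c_[u,v],depth=D[v,u]); out=np.full(D.shape+(3,),np.nan); out[v,u]=P; return out
E
python3 - <<'E'
from h import *
for n in('top','side'):
    I,D=ctrl.get_image(n);cv2.imwrite(f'pics/{n}0.png',I);np.savez(f'pics/{n}0.npz',I=I,D=D)
    c=ctrl.camera_model(n);R=np.array(c['R']);print(n,c['mtx'],c['k1'],-R.T@np.array(c['t']),R[2])
o=ctrl.get_obs();print(o,ctrl.tip_extent)
E
```

```text
pics
top [[483.2646971    0.         321.55625021]
 [  0.         483.2646971  244.85802319]
 [  0.           0.           1.        ]] -0.0496650469212816 [0.50339341 0.02985774 1.25510129] [ 0.06414545  0.00910272 -0.99789904]
side [[573.83556852   0.         315.77350146]
 [  0.         573.83556852 235.67986992]
 [  0.           0.           1.        ]] 0.029389074904629612 [ 0.0541801  -1.17648533  0.91933479] [ 0.3431758   0.78141731 -0.52116922]
{'t': 0.1, 'q': array([ 1.05200290e+00,  5.32402674e-02,  1.61416180e+00, -2.75279010e-06,
        1.47598237e+00, -1.18996029e-01]), 'dq': array([ 0.00058413, -0.00156161, -0.00282663,  0.00101992, -0.0007184 ,
       -0.00174556]), 'effort': array([ 2.54681318e-04, -3.94897664e+01, -3.71366215e+01, -1.13506160e-04,
        3.71366812e-03, -1.67759617e-05]), 'tool_pos': array([0.24305235, 0.57533617, 0.30281414]), 'tool_rot': array([-6.23714542e-01, -3.07848412e+00,  2.67349661e-03]), 'contact_force': array([-0.13510576, -0.10967245, -0.35902762]), 'wrist_torque': array([0.02388209, 0.02751941, 0.00200895]), 'grip_force': 0.0, 'opening': 0.08546532387291782} 0.0726
```

View pics/top0.png

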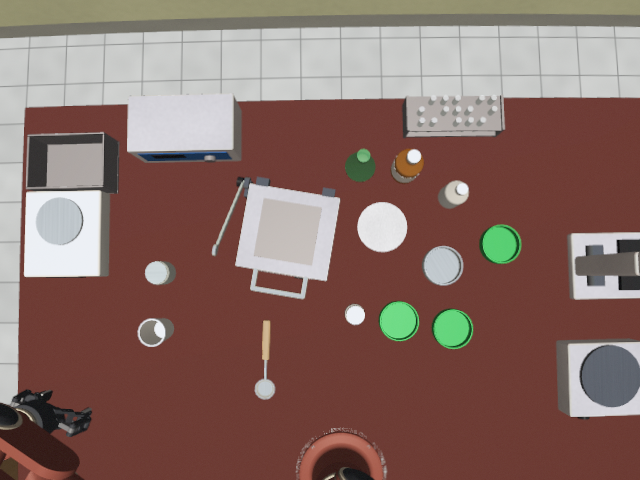

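View pics/side0.png

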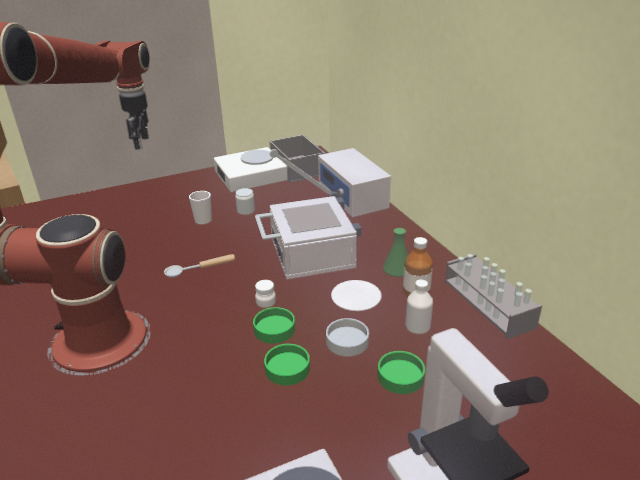

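Top view: the candidates for the dish are the grey-steel one at (443,266) and green ones at (399,321), (452,328), (501,244). The steel one fits, since the task says to leave the green ones alone. The pad is at (382,227), the handle bar at (278,293), and the setting arm runs from (243,180) to its tip at (214,251).

```bash
python3 - <<'E'
from h import *
Z=np.load('pics/top0.npz');I,D=Z['I'],Z['D'];P=cloud('top',D)
hsv=cv2.cvtColor(I,cv2.COLOR_BGR2HSV)
def circ(u0,v0,r,smax=90,vmin=90):
    m=np.zeros(D.shape,np.uint8);cv2.circle(m,(u0,v0),r,255,-1)
    m&=cv2.inRange(hsv,(0,0,vmin),(180,smax,255))
    c=max(cv2.findContours(m,0,1)[0],key=cv2.contourArea);return cv2.convexHull(c)[:,0].astype(float)
def fit(uv,z):
    X=pts('top',uv,z);(c,r)=cv2.minEnclosingCircle(X[:,:2].astype(np.float32));
    A=np.c_[2*X[:,:2],np.ones(len(X))];s=np.linalg.lstsq(A,(X[:,:2]**2).sum(1),rcond=None)[0];return s[:2].round(4),np.sqrt(s[2]+s[:2]@s[:2]).round(4)
print('dish',fit(circ(443,266,26),.03));print('pad',fit(circ(382,227,32,vmin=150),.001))
print('jar',fit(circ(355,315,14,vmin=120),.055))
# heights of clouds
def near(u,v,k=1): return np.nanmedian(P[v-k:v+k+1,u-k:u+k+1].reshape(-1,3),0).round(4)
for n,u,v in [('dishfloor',443,266),('lid',310,210),('bar',278,293),('tip',214,251),('wash cap',461,189),('amber',414,156),('green cone',363,157),('greenA',399,321)]:print(n,near(u,v))
# tall clouds
for n,(u0,u1,v0,v1) in dict(wash=(435,475,175,212),amber=(390,428,145,185),green=(342,380,145,185)).items():
    Q=P[v0:v1,u0:u1].reshape(-1,3);Q=Q[Q[:,2]>.02];print(n,Q.min(0).round(3),Q.max(0).round(3))
# lid quad
m=cv2.inRange(hsv,(0,0,130),(180,60,255))*((P[...,2]>.105)&(P[...,2]<.13)).astype(np.uint8)
m[:, :225]=0;m[:,345:]=0;m[:170]=0;m[305:]=0
cv2.imwrite('pics/m.png',m)
lm=cv2.morphologyEx(m,cv2.MORPH_CLOSE,np.ones((3,3)));lm=cv2.morphologyEx(lm,cv2.MORPH_OPEN,np.ones((15,15)))
c=max(cv2.findContours(lm,0,1)[0],key=cv2.contourArea)[:,0]
X=pts('top',c,.118)[:,:2].astype(np.float32);(cc,wh,an)=cv2.minAreaRect(X);print('lid',cc,wh,an)
y=np.nonzero(m[275:300,255:305]);b=np.c_[y[1]+255,y[0]+275]
# arm pixels
B=P[175:260,205:250].reshape(-1,3);pix=np.mgrid[175:260,205:250].reshape(2,-1).T;k=(B[:,2]>.06)
np.set_printoptions(suppress=True)
for p,q in list(zip(pix[k],B[k]))[::14]:print(p,q.round(3))
big=cv2.resize(I[170:340,330:530],None,fx=3,fy=3,interpolation=2);big2=cv2.resize(I[170:310,195:345],None,fx=3.5,fy=3.5,interpolation=2)
cv2.imwrite('pics/cropdish.png',big);cv2.imwrite('pics/cropbath.png',big2)
E
```

```text
dish (array([ 0.5261, -0.265 ]), np.float64(0.0519))
pad (array([ 0.6299, -0.1165]), np.float64(0.0655))
jar (array([ 0.408, -0.038]), np.float64(0.0255))
dishfloor [ 0.5246 -0.2718  0.0059]
lid [0.6595 0.0664 0.1202]
bar [0.4647 0.1441 0.1162]
tip [0.5564 0.2567 0.2811]
wash cap [ 0.7028 -0.29    0.1298]
amber [ 0.7759 -0.1757  0.1588]
green cone [ 0.7834 -0.061   0.1258]
greenA [ 0.3853 -0.1551  0.0049]
wash [ 0.673 -0.321  0.02 ] [ 0.732 -0.263  0.137]
amber [ 0.739 -0.208  0.021] [ 0.809 -0.14   0.165]
green [ 0.752 -0.095  0.02 ] [ 0.819 -0.025  0.131]
lid (0.6095262169837952, 0.12089652568101883) (0.21954181790351868, 0.20152869820594788) 79.8674087524414
[177 238] [0.742 0.238 0.118]
[178 248] [0.738 0.213 0.124]
[179 249] [0.736 0.211 0.123]
[181 236] [0.731 0.242 0.122]
[182 236] [0.729 0.241 0.124]
[183 236] [0.726 0.241 0.126]
[184 236] [0.724 0.242 0.122]
[185 236] [0.723 0.243 0.116]
[186 239] [0.717 0.232 0.134]
[187 242] [0.717 0.227 0.122]
[188 248] [0.716 0.215 0.11 ]
[190 241] [0.708 0.228 0.13 ]
[191 247] [0.709 0.218 0.108]
[193 237] [0.698 0.234 0.149]
[194 245] 
[... 1059 characters left out ...]
251 0.251]
[240 219] [0.581 0.252 0.257]
[241 219] [0.579 0.252 0.257]
[242 218] [0.576 0.253 0.262]
[243 217] [0.574 0.255 0.264]
[244 215] [0.571 0.256 0.275]
[245 213] [0.569 0.259 0.281]
[245 246] [0.579 0.219 0.119]
[246 243] [0.576 0.226 0.119]
[247 239] [0.574 0.237 0.112]
[248 215] [0.563 0.255 0.28 ]
[248 249] [0.571 0.212 0.12 ]
[249 245] [0.569 0.221 0.119]
[250 240] [0.567 0.233 0.116]
[251 216] [0.557 0.256 0.268]
[252 212] [0.555 0.261 0.282]
[252 246] [0.562 0.219 0.12 ]
[253 242] [0.56  0.228 0.121]
[254 240] [0.558 0.233 0.117]
[255 239] [0.555 0.236 0.117]
[256 239] [0.553 0.236 0.115]
[257 239] [0.55  0.235 0.121]
[258 240] [0.548 0.233 0.121]
[259 240] [0.546 0.233 0.117]
```

View pics/cropdish.png

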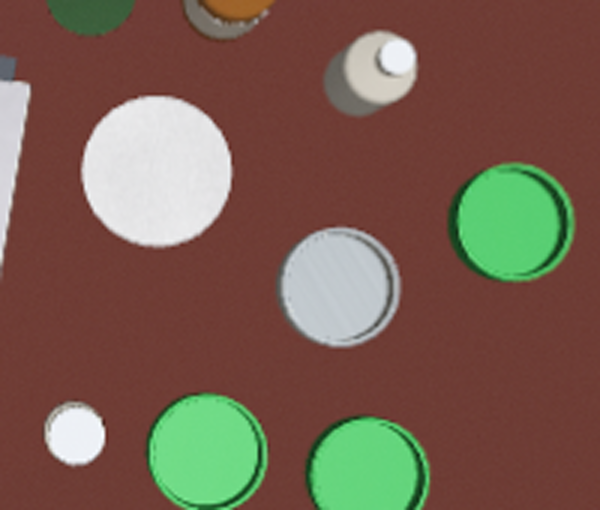

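View pics/cropbath.png

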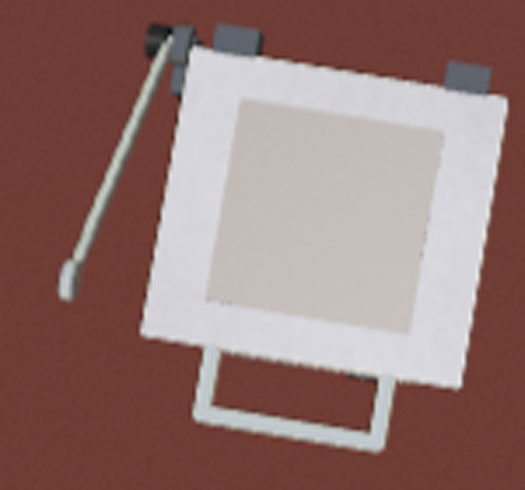

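The crops confirm it: one grey-steel dish at crop (340,287), the green ones apart from it, and the pad at crop (157,170). The bath crop shows the handle bar from (200,418) to (380,445) and the arm's round tip at (68,280). I'll grip the dish's trailing wall and slide it straight to the pad.

```bash
cat >> h.py <<'E'
def ref(): return ctrl.get_obs()
def row(target,Rt=None,o=None):
    o=o or ctrl.get_obs();R=Ro.from_rotvec(o['tool_rot'])
    s=R.inv().apply(np.array(target)-o['tool_pos'])/.6
    w=np.zeros(3) if Rt is None else (R.inv()*Rt).as_rotvec()/(np.pi/2)
    return np.r_[s,w].round(4)
def down(yaw): # tool z down, tool y at angle yaw
    y=np.array([np.cos(yaw),np.sin(yaw),0]);z=np.array([0,0,-1.]);return Ro.from_matrix(np.c_[np.cross(y,z),y,z])
E
python3 - <<'E'
from h import *
np.set_printoptions(suppress=True)
Rt=down(np.deg2rad(55))
print('A',row([.37,.12,.30],Rt));
d=np.array([np.cos(np.deg2rad(55)),np.sin(np.deg2rad(55))])
g=np.array([.526,-.268])-.048*d;print('g',g)
o=ctrl.get_obs();o=dict(o,tool_pos=np.array([.37,.12,.30]),tool_rot=Rt.as_rotvec())
print('B',row([*g,.16],o=o))
def ray(n,uv):
    a=pts(n,uv,depth=[0])[0];b=pts(n,uv,depth=[1])[0];return a,(b-a)/np.linalg.norm(b-a)
Z=np.load('pics/side0.npz');I,D=Z['I'],Z['D']
cv2.imwrite('pics/sidecrop.png',cv2.resize(I[130:260,250:380],None,fx=4.5,fy=4.5,interpolation=2))
a,u=ray('top',[214.2,249.8]);b,v=ray('side',[273,153])
s=np.linalg.lstsq(np.c_[u,-v],b-a,rcond=None)[0];p,q=a+u*s[0],b+v*s[1];print(p,q)
t=(p+q)/2;h=np.array([.708,.103])+.126*np.array([.176,.984]);e=(t[:2]-h)@np.array([-.984,.176]);print(e,t[2]-.112,np.arctan2(t[2]-.112,e))
E
```

```text
A [-0.4903 -0.6167  0.0057 -0.0011 -0.      0.1344]
g [ 0.49846833 -0.3073193 ]
B [-0.5839 -0.4606  0.2333  0.      0.      0.    ]
[0.55953722 0.25869956 0.27196218] [0.55886869 0.25894294 0.27198066]
0.1738408306085426 0.15997142092223016 0.743873512796579
```

View pics/sidecrop.png

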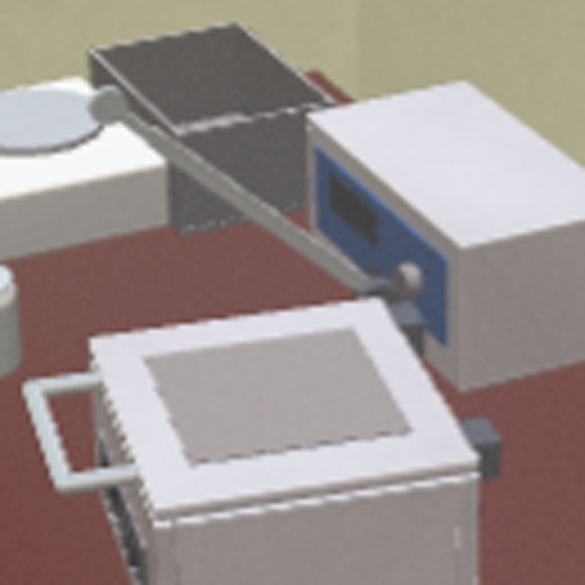

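The side crop shows the round tip at crop (107,104), which is side pixel (273.8,153.1). It triangulates to a radius of 0.236 m and an angle of about 0.744 rad. Next I move to the dish.

{"method": "apply_moves", "body": {"rows": [-0.49,-0.617,0.006,0,0,0.134,-0.49,-0.617,0.006,0,0,0.134,-0.49,-0.617,0.006,0,0,0.134,-0.49,-0.617,0.006,0,0,0.134,-0.49,-0.617,0.006,0,0,0.134,-0.49,-0.617,0.006,0,0,0.134,-0.49,-0.617,0.006,0,0,0.134,-0.49,-0.617,0.006,0,0,0.134,-0.49,-0.617,0.006,0,0,0.134,-0.49,-0.617,0.006,0,0,0.134,-0.49,-0.617,0.006,0,0,0.134,-0.49,-0.617,0.006,0,0,0.134], "grip": 0.5}}

```text
t: 1.3
tool_pos: [0.3698, 0.1202, 0.3]
tool_rot: [-0.946, -2.995, -0.0]
contact_force: [-0.7, 0.1, 0.2]
opening: 0.0428
grip_force: 0.0
```

{"method": "apply_moves", "body": {"rows": [-0.584,-0.461,0.1,0,0,0,-0.584,-0.461,0.1,0,0,0,-0.584,-0.461,0.1,0,0,0,-0.584,-0.461,0.1,0,0,0,-0.584,-0.461,0.1,0,0,0,-0.584,-0.461,0.1,0,0,0,-0.584,-0.461,0.1,0,0,0,-0.584,-0.461,0.1,0,0,0,-0.584,-0.461,0.1,0,0,0,-0.584,-0.461,0.233,0,0,0,-0.584,-0.461,0.233,0,0,0,-0.584,-0.461,0.233,0,0,0,-0.584,-0.461,0.233,0,0,0]}}

```text
t: 2.6
tool_pos: [0.4993, -0.3058, 0.1603]
tool_rot: [-0.94, -2.996, -0.001]
contact_force: [0.2, -0.6, 0.5]
opening: 0.0427
grip_force: 0.0
```

```bash
python3 - <<'E'
from h import *
o=ctrl.get_obs();print(o['t'],o['tool_pos'],Ro.from_rotvec(o['tool_rot']).as_matrix().round(3).tolist(),o['opening'],ctrl.tip_extent)
Rt=down(np.deg2rad(55));print(row([.4985,-.3073,.095],Rt))
E
```

```text
2.6 [ 0.49930617 -0.30584283  0.16025732] [[-0.821, 0.571, -0.001], [0.571, 0.821, 0.001], [0.001, 0.0, -1.0]] 0.042699031592587054 0.0726
[-0.0004 -0.0028  0.1088  0.0002 -0.0009  0.0017]
```

{"method": "apply_moves", "body": {"rows": [0,-0.003,0.055,0,0,0,0,-0.003,0.09,0,0,0,0,-0.003,0.109,0,0,0,0,-0.003,0.109,0,0,0,0,-0.003,0.109,0,0,0]}}

```text
t: 3.1
tool_pos: [0.4988, -0.3091, 0.0972]
tool_rot: [0.942, 2.994, -0.002]
contact_force: [1.0, -0.1, 0.3]
opening: 0.0425
grip_force: 0.0
```

{"method": "apply_moves", "body": {"rows": [0,0,0,0,0,0,0,0,0,0,0,0,0,0,0,0,0,0,0,0,0,0,0,0,0,0,0,0,0,0,0,0,0,0,0,0], "grip": 0, "grip_force": 20}}

```text
t: 3.7
tool_pos: [0.4982, -0.3088, 0.0965]
tool_rot: [0.943, 2.995, 0.0]
contact_force: [-0.1, 3.4, 6.0]
opening: 0.0031
grip_force: 19.7
```

```bash
python3 - <<'E'
from h import *
I,D=ctrl.get_image('side');cv2.imwrite('pics/g.png',cv2.resize(I[260:420,240:440],None,fx=3,fy=3,interpolation=2))
E
```

```text
(no output)
```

View pics/g.png

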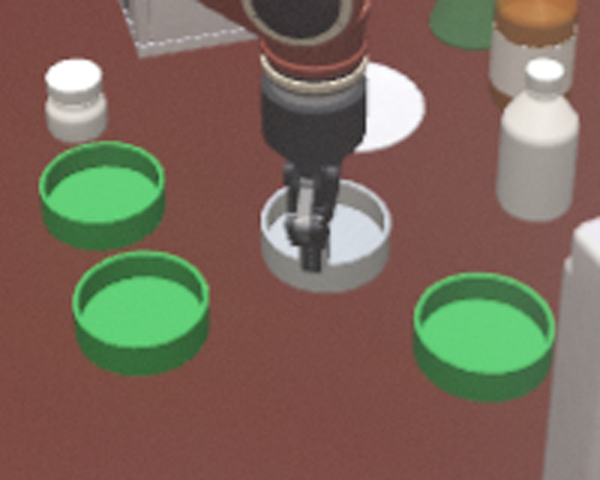

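The fingers straddle the steel dish's near wall, at crop (312,240), and the dish is flat. Sliding it to the pad gently.

{"method": "apply_moves", "body": {"rows": [0,0.02,0,0,0,0,0,0.045,0,0,0,0,0.001,0.075,0,0,0,0,0.001,0.105,0,0,0,0,0.001,0.135,0,0,0,0,0.002,0.165,0,0,0,0,0.002,0.195,0,0,0,0,0.002,0.225,0,0,0,0,0.003,0.255,0,0,0,0,0.003,0.28,0,0,0,0,0.003,0.3,0,0,0,0,0.003,0.309,0,0,0,0,0.003,0.309,0,0,0,0,0.003,0.309,0,0,0,0]}}

```text
t: 5.15
tool_pos: [0.6034, -0.1562, 0.0965]
tool_rot: [0.943, 2.994, -0.001]
contact_force: [0.5, 0.2, 5.6]
opening: 0.0033
grip_force: 19.6
```

{"method": "apply_moves", "body": {"rows": [0,0,0,0,0,0,0,0,0,0,0,0,0,0,0,0,0,0,0,0,0,0,0,0], "grip": 0.4}}

```text
t: 5.55
tool_pos: [0.602, -0.1556, 0.0946]
tool_rot: [-0.944, -2.996, -0.0]
contact_force: [0.5, 0.7, 0.1]
opening: 0.0345
grip_force: 0.0
```

{"method": "apply_moves", "body": {"rows": [0,0,-0.03,0,0,0,0,0,-0.1,0,0,0,0,0,-0.18,0,0,0,0,0,-0.26,0,0,0,0,0,-0.34,0,0,0,-0.05,-0.3,-0.34,0,0,0,-0.05,-0.3,-0.34,0,0,0,-0.05,-0.3,-0.34,0,0,0,-0.05,-0.3,-0.34,0,0,0]}}

```text
t: 6.45
tool_pos: [0.5222, -0.3228, 0.2991]
tool_rot: [-0.946, -2.996, 0.001]
contact_force: [0.0, 0.7, 1.3]
opening: 0.034
grip_force: 0.0
```

```bash
python3 - <<'E'
from h import *
I,D=ctrl.get_image('side');cv2.imwrite('pics/p.png',cv2.resize(I[230:390,270:470],None,fx=3,fy=3,interpolation=2))
I,D=ctrl.get_image('top');np.savez('pics/t1.npz',I=I,D=D);cv2.imwrite('pics/pt.png',cv2.resize(I[170:330,310:490],None,fx=3,fy=3,interpolation=2))
cv2.imwrite('pics/pp.png',np.hstack([cv2.resize(cv2.imread('pics/p.png'),(400,400)),cv2.resize(cv2.imread('pics/pt.png'),(400,400))]))
P=cloud('top',D);r=np.hypot(P[...,0]-.63,P[...,1]+.1165)<.09
Q=P[r&(P[...,2]>.018)&(P[...,2]<.05)];c,rr=cv2.minEnclosingCircle(Q[:,:2].astype(np.float32));print(c,rr,len(Q),Q.mean(0))
E
```

```text
(0.6334306597709656, -0.11887135356664658) 0.050338320434093475 228 [ 0.63450781 -0.11978717  0.02882677]
```

View pics/pp.png

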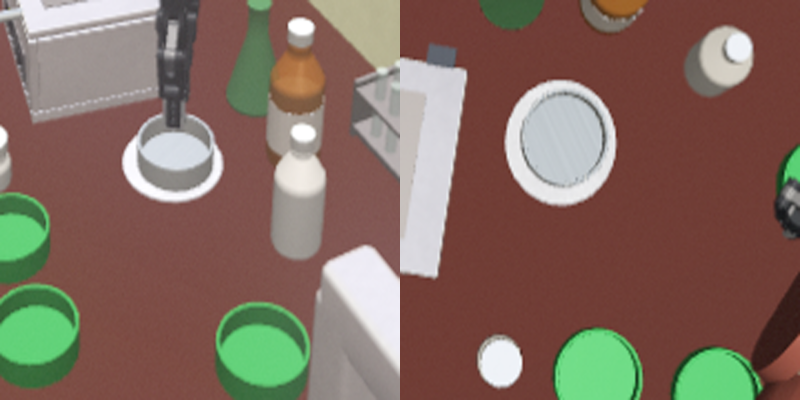

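The dish stands wholly on the pad, at (562,140) in the right half of the picture and about 4 mm off centre. Next is the handle.

```bash
python3 - <<'E'
from h import *
np.set_printoptions(suppress=True)
Rt=down(-.176);o=ctrl.get_obs()
print(row([.467,.146,.30],Rt),o['q'])
o=dict(o,tool_pos=np.array([.467,.146,.30]),tool_rot=Rt.as_rotvec());print(row([.467,.146,.166],o=o))
Z=np.load('pics/t1.npz');P=cloud('top',Z['D']);Q=P[286:300,255:305].reshape(-1,3);Q=Q[(Q[:,2]>.105)&(Q[:,2]<.13)];l=(Q[:,:2]-[.467,.146])@np.array([[.984,.176],[-.176,.984]]);b=l[np.abs(l[:,1])<.04];print(b.mean(0),b.min(0),b.max(0),l.min(0),l.max(0),Q[:,2].mean())
E
```

```text
[ 0.5266  0.5864 -0.0024 -0.0007  0.0002  0.7202] [-0.67593236  0.03049861  1.64422634 -0.00102952  1.46702764 -1.63117059]
[ 0.     -0.      0.2233  0.      0.      0.    ]
[ 0.00106862 -0.00014976] [-0.00529742 -0.03978575] [0.00685695 0.03943484] [-0.00544437 -0.06394248] [0.02431263 0.05373715] 0.11670944369438281
```

{"method": "apply_moves", "body": {"rows": [0.527,0.586,-0.002,0,0,0.72,0.527,0.586,-0.002,0,0,0.72,0.527,0.586,-0.002,0,0,0.72,0.527,0.586,-0.002,0,0,0.72,0.527,0.586,-0.002,0,0,0.72,0.527,0.586,-0.002,0,0,0.72,0.527,0.586,-0.002,0,0,0.72,0.527,0.586,-0.002,0,0,0.72,0.527,0.586,-0.002,0,0,0.72,0.527,0.586,-0.002,0,0,0.72,0.527,0.586,-0.002,0,0,0.72,0.527,0.586,-0.002,0,0,0.72,0.527,0.586,-0.002,0,0,0.72], "grip": 0.5}}

```text
t: 7.85
tool_pos: [0.4661, 0.1486, 0.3002]
tool_rot: [2.403, 2.024, -0.001]
contact_force: [0.7, 0.5, -0.9]
opening: 0.0427
grip_force: 0.0
```

```bash
python3 - <<'E'
from h import *
np.set_printoptions(suppress=True)
print(row([.468,.146,.166],down(-.176)),ctrl.get_obs()['tool_pos'],ctrl.get_obs()['q'])
E
```

```text
[-0.0037  0.0039  0.2236 -0.0001  0.0002  0.0034] [0.46610956 0.1486093  0.30015083] [ 0.1565088  -0.27905596  1.92439256 -0.0002902   1.49650748  0.32723253]
```

{"method": "apply_moves", "body": {"rows": [-0.003,0.003,0.06,0,0,0,-0.003,0.003,0.12,0,0,0,-0.003,0.003,0.17,0,0,0,-0.003,0.003,0.205,0,0,0,-0.003,0.003,0.223,0,0,0,-0.003,0.003,0.223,0,0,0,-0.003,0.003,0.223,0,0,0]}}

```text
t: 8.55
tool_pos: [0.4684, 0.1463, 0.1676]
tool_rot: [2.403, 2.022, 0.002]
contact_force: [-0.3, -0.0, 0.1]
opening: 0.0427
grip_force: 0.0
```

{"method": "apply_moves", "body": {"rows": [0,0,0,0,0,0,0,0,0,0,0,0,0,0,0,0,0,0,0,0,0,0,0,0,0,0,0,0,0,0], "grip": 0, "grip_force": 40}}

```text
t: 9.05
tool_pos: [0.4677, 0.1471, 0.1681]
tool_rot: [-2.402, -2.024, -0.0]
contact_force: [-3.8, -0.2, 5.2]
opening: 0.0107
grip_force: 39.1
```

```bash
python3 - <<'E'
from h import *
np.set_printoptions(suppress=True)
o=ctrl.get_obs();p=o['tool_pos'];print(p)
for a in np.r_[np.arange(.05,.7,.05),.72,.744]:
    d=np.array([.984,-.176,0])*.245*(1-np.cos(a))+[0,0,.245*np.sin(a)];print(round(a,3),row(p+d)[:3].round(3))
E
```

```text
[0.46773461 0.14706546 0.16806841]
0.05 [ 0.    0.   -0.02]
0.1 [-0.     0.002 -0.041]
0.15 [-0.     0.005 -0.061]
0.2 [-0.     0.008 -0.081]
0.25 [-0.     0.013 -0.101]
0.3 [-0.     0.018 -0.121]
0.35 [-0.     0.025 -0.14 ]
0.4 [-0.     0.032 -0.159]
0.45 [-0.     0.041 -0.178]
0.5 [-0.     0.05  -0.196]
0.55 [-0.     0.06  -0.213]
0.6 [-0.     0.071 -0.231]
0.65 [-0.     0.083 -0.247]
0.72 [-0.001  0.101 -0.269]
0.744 [-0.001  0.108 -0.276]
```

{"method": "apply_moves", "body": {"rows": [0,0,-0.01,0,0,0,0,0,-0.02,0,0,0,0,0.002,-0.041,0,0,0,0,0.005,-0.061,0,0,0,0,0.008,-0.081,0,0,0,0,0.013,-0.101,0,0,0,0,0.018,-0.121,0,0,0,0,0.025,-0.14,0,0,0,0,0.032,-0.159,0,0,0,0,0.041,-0.178,0,0,0,0,0.05,-0.196,0,0,0,0,0.06,-0.213,0,0,0,0,0.071,-0.231,0,0,0,0,0.083,-0.247,0,0,0,0,0.092,-0.258,0,0,0,0,0.101,-0.269,0,0,0,0,0.108,-0.276,0,0,0,0,0.108,-0.276,0,0,0,0,0.108,-0.276,0,0,0]}}

```text
t: 10.95
tool_pos: [0.5299, 0.1359, 0.3357]
tool_rot: [-2.399, -2.023, 0.007]
contact_force: [-15.6, 1.1, 11.1]
opening: 0.0102
grip_force: 39.4
```

```bash
python3 - <<'E'
from h import *
np.set_printoptions(suppress=True)
o=ctrl.get_obs();print(o['tool_pos'],o['opening'],o['grip_force'])
X=np.array([.984,-.176]);Y=np.array([.176,.984]);H=np.array([.708,.103])
for n in('top','side'):
    I,D=ctrl.get_image(n);P=cloud(n,D).reshape(-1,3)
    d=(H-P[:,:2])@X;y=(P[:,:2]-H)@Y;z=P[:,2]-.112
    for a,b in((-.105,-.05),(.05,.105)):
        k=(d>.03)&(d<.14)&(y>a)&(y<b)&(z>.02);print(n,'lid',k.sum(),np.polyfit(d[k],z[k],1) if k.sum()>20 else '', np.arctan(np.polyfit(d[k],z[k],1)[0]) if k.sum()>20 else '')
    k=(d>.05)&(d<.2)&(y>.118)&(y<.142)&(z>.02);
    if k.sum()>20:print(n,'arm',k.sum(),np.polyfit(d[k],z[k],1),np.arctan(np.polyfit(d[k],z[k],1)[0]))
    cv2.imwrite(f'pics/l{n}.png',cv2.resize(I[120:320,190:440],(400,320)))
    if n=='top':
        Q=P[np.hypot(P[:,0]-.63,P[:,1]+.1165)<.09];Q=Q[(Q[:,2]>.018)&(Q[:,2]<.05)];print(len(Q),cv2.minEnclosingCircle(Q[:,:2].astype(np.float32)) if len(Q) else '')
cv2.imwrite('pics/l.png',np.hstack([cv2.imread('pics/lside.png'),cv2.imread('pics/ltop.png')]))
E
```

```text
[0.52986431 0.13592936 0.33570802] 0.010172922339439332 39.444555044174194
top lid 1145 [0.90292599 0.00942575] 0.7344293222482557
top lid 964 [0.89266586 0.01050361] 0.7287482825890851
top arm 147 [0.92094446 0.00575966] 0.7442668575387777
234 ((0.6332368850708008, -0.11884299665689468), 0.050351016223430634)
side lid 298 [ 1.35213844 -0.02185012] 0.9340043961315568
side lid 165 [0.89016232 0.01042101] 0.727353256930746
side arm 91 [0.88302299 0.00940183] 0.7233559663963363
```

View pics/l.png

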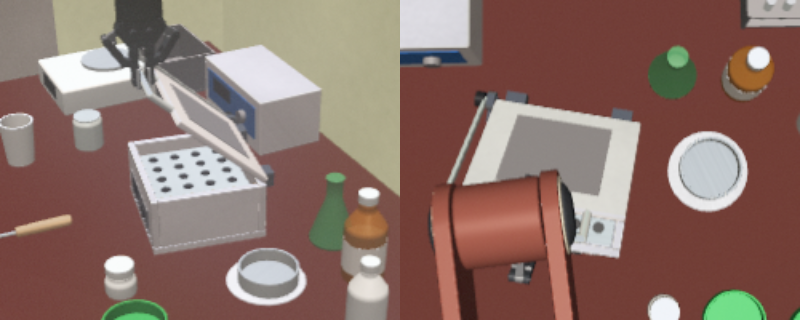

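The lid is at about 0.73 rad and the setting arm at about 0.74. The picture shows the fingers on the handle bar at (145,85) and the dish on the pad at (267,275). I'll hold briefly, then hand in.

{"method": "apply_moves", "body": {"rows": [0,0,0,0,0,0,0,0,0,0,0,0,0,0,0,0,0,0,0,0,0,0,0,0,0,0,0,0,0,0,0,0,0,0,0,0,0,0,0,0,0,0,0,0,0,0,0,0]}}

```text
t: 11.85
tool_pos: [0.5297, 0.136, 0.3355]
tool_rot: [-2.399, -2.023, 0.007]
contact_force: [-16.2, -0.3, 10.6]
opening: 0.0101
grip_force: 39.4
```

```bash
python3 -c "
from station import ctrl
print(ctrl.get_obs()['contact_force'],ctrl.finish_job())"
```

```text
the job is handed in; nothing more can be done
[-16.2163157   -0.3465525   10.60996996] None
```

The job is handed in at about 12 s: the dish stands on the pad about 4 mm off centre, and the gripper holds the lid at about 0.73 rad against the setting arm's 0.74; no verdict was returned.

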